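# Change the filter in the microscope's light base

### The arm

A 7-joint arm with a two-finger parallel gripper is mounted at the origin on the work surface. World frame = base frame: x ahead of the robot, y to its left, z up, the work surface at z = 0. Lengths are in m, angles in degrees, forces in N, time in s.
With the tool pointing down it reaches from about 0.4 to 0.925 m from the base axis. Payload 4.1 kg.
Tool frame: the origin (TCP) lies at the very end of the fingers, on their centre line; the grasp point (between the pads) lies 19 mm behind it; z points along the fingers, y is the line along which they close (so a half turn about z gives the same grasp; the last joint's range is limited). The gripper opens to 85 mm and grips with 20 to 120 N. Pads are 22 mm wide; open, the fingers measure 114 mm over their backs; the gripper's body (76 mm by 85 mm) begins 54 mm behind the grasp point. The pads swing forward as they close: fully open they stand 13 mm farther back than shut.
Start: joints at [-80.844, 22.827, 2.584, 88.041, -1.071, 69.15, -2.905], TCP at [0.166, 0.628, 0.231] pointing down, gripper open.
Joint ranges: [-161.44, 161.44], [-28.35, 127.94], [-78.24, 83.42], [0, 140.83], [-78.03, 258.03], [13.02, 114.36], [-168.23, 168.23]. Speed limits (degrees/s): [147.25, 147.25, 180, 180, 180, 180, 180].

### API

Orientations are given as [roll, pitch, yaw] about the fixed x, y, z axes, in that order (R = Rz(yaw) Ry(pitch) Rx(roll)).
In Python, from station import r, optics, order gives the robot as it stands.
- The arm moves only by the tool play_rows, never from a script. Its argument "rows" is a list of rows, each an object with "fingers": the closure, from -1 (fully open) to 1 (shut); "dp": the shift along the tool's x, y, z in units of 0.25 m (1.0 is 0.25 m), a list of three; "delta_rot": the turn, a rotation vector about the tool's x, y, z in units of 180 degrees (1.0 is 180 degrees), a list of three. A call has exactly 8 rows; each row is the pose to reach, as a shift and turn from the pose commanded when the call began, along the tool's axes at that moment, turning the shorter way round; what a row does not reach only later rows make up. A row lasts 1/12 s, in which the tool goes at most 41.7 mm and 7.16 degrees, less where a joint would pass 70% of its speed; a pose out of reach is approached as far as the arm can. A call with a number of a shift or a turn outside -1 to 1 is refused whole. A call with a gripper value outside its range is refused whole. The fingers move at their own pace and stop on an object; "squeeze" is the grip in N (left out, the last holds). Time passes only in rows, so rows that repeat a pose let the fingers close, or fill a call up. It gives the time, the measured TCP pose, the force, the opening and the grip force at its end, in the units of the state.
- r.sense(): the state, without advancing time (a new reading comes with each control period).
- optics.capture(name): name is "side" or "top"; returns a dict with "pixels" (400x640x3 uint8, red, green, blue), "K" (3x3 intrinsics, pixels), "world_from_camera" (4x4, takes a point from camera to world coordinates). Camera axes: x right, y down, z forward; pixel columns grow to the right and rows downward; lengths in m; the calibration is good to about 2 mm. A picture is of the moment at which its call begins. There is no depth.
- order.close_job(): hands the job in; it is judged then, once.
The state is a dict: "time": time; "joint_positions": joint angles; "dq": joint speeds; "tau": joint torques, N m; "position": TCP position; "tool_rot": TCP orientation; "wrist_force": force on the tool from outside, world axes, zero at the start; "ft_torque": the same for the moment, N m; "finger_gap": finger opening in m; "grasp_force": force on a finger pad.
Only numpy, scipy, OpenCV 4.12 (cv2) and the standard library are available. Lean on these libraries where they do the work, as an engineer would, in place of code of your own. Each camera call takes 0.05 s, during which the arm holds its last target. There are 200 camera calls.

### The job

Change the microscope's filter from green to amber: lift the green filter out of the pulled-out filter slide and lay it flat in its own green case, then lay the amber filter flat in the slide's empty seat. Push the slide in, past its first click, until it clicks fully home with its end plate against the base. Don't drop the glass filters, and leave everything else where it is.

Things in the scene. Friction and masses are not known exactly. Their poses are not given: they have to be found in the camera images.
- microscope: White stereo microscope on a fixed base. Origin on the bench under the optical axis. Base: x -130..170, y -125..125, z 0..78 mm; column at x 135, 478 mm high; the head hangs over the origin, within 75 mm of the axis on the slide's side, lowest point (objective) 170 mm up; focus knobs to y +-68 at x 130, z 220..280. The filter slide comes out on the +y side through a slot at x 0.
- slide: Aluminium filter slide; origin at the centre of its outer seat's floor, 36 mm above the bench; axes as the microscope's. Slides along y: microscope-frame y 165..200 mm at first, 0 when home. The seat takes a filter, 64 mm along y; stops 7 mm high leave 2.5 mm play at each end, 2 mm at each side; its long sides are open over the middle 48 mm, to below the floor, for fingers.
- push_face (a point): Centre of the outer face of the slide's black end plate, 41 mm up; looks to +y (axes as the slide's); plate 84 (x) x 46 (z) x 12 mm. Home: 137 mm from the optical axis, plate on the base's side. Friction 0.8 N plus 4 N per m/s. Clicks at 80 mm from home (push on) and at home: about 8 N takes it over ridges at 86, 75 and 5 mm; past the last one a spring draws it home and holds it with 6 N.
- filter_amber: Loose amber glass filter in a black frame, 44 (x) x 64 (y) x 16 (z) mm, 50 to 100 g; origin at the centre of its underside. At first in the orange case. Either way round is fine.
- filter_green: Loose green glass filter in a black frame, same size; origin at the centre of its underside. At first in the slide's seat.
- filter_grey: Loose grey glass filter, same size, in the grey case; a bystander.
- case_green: Empty green open case, fixed, 64 (x) x 80 (y) mm; origin at the centre of its underside. Floor 4 mm above the bench; takes a filter, length along y, between stops 7 mm high (tops 11 mm above the bench) with 2.5 mm play at each end, 2 mm at each side; the long sides are open over the middle 48 mm, where fingers fit down to the floor.
- case_amber: The same case in orange, which holds the amber filter at first; fixed.
- case_grey: The same case in grey, which holds the grey filter; fixed.
- dish: Closed culture dish, 90 mm across, 15 mm high, on the microscope's stage glass; a bystander.
- tip_box: Pipette-tip box, 115 (x) x 80 (y) x 63 mm, blue with a clear lid; stands at least 60 mm beyond the slide's end plate; a bystander.
- reagent: White bottle with a blue cap, 60 mm across, 100 mm high, beyond the slide's end plate on the robot's side; a bystander.
- jar: Brown jar with a white lid, 64 mm across, 85 mm high, behind the cases; a bystander.
- tube_rack: Blue tube rack, 60 x 130 x 62 mm; a bystander.
- slide_box: Red-lidded slide box, 85 x 100 x 32 mm; a bystander.
Things that resemble listed ones, but are neither listed nor needed, are in the scene too. Leave any pink look-alike of the filter_amber alone. What is shaped like the filter_green but purple is not meant.

How it is judged (in metres and radians):
On the way, in this order (a step that is already met when the one before it is completed fails the run):
1. the green filter is out of the slide's seat (distance between filter_green and slide above 0.06 m), for 0.1 s.
2. the amber filter lies flat in the seat of the pulled-out slide, let go (x of filter_amber in the frame of slide between -0.004 and 0.004 m and y of filter_amber in the frame of slide between -0.0045 and 0.0045 m and z of filter_amber in the frame of slide between -0.003 and 0.0025 m and angle between filter_amber's own z axis and vertical below 0.06 rad and angle between the x axis of filter_amber and the x axis of slide, either way round below 0.12 rad and y of slide in the frame of microscope above 0.13 m and contact force between the fingers and filter_amber below 0.05 N), for 0.1 s.
At the end, for the whole second after the job is handed in: The slide is home (within 2.5 mm of its stop, so that the spring detent holds it) and at rest; the amber filter lies flat in the slide's seat (within 4.5 mm of its centre) and the green one flat in the green case (within 4.5 mm), both at rest; everything else within 20 mm of where it was (y of slide in the frame of microscope below 0.0025 m and linear speed of each of slide, filter_amber, filter_green below 0.02 m/s and x of filter_amber in the frame of slide between -0.004 and 0.004 m and y of filter_amber in the frame of slide between -0.0045 and 0.0045 m and z of filter_amber in the frame of slide between -0.003 and 0.0025 m and angle between each of filter_amber, filter_green's own z axis and vertical below 0.06 rad and angle between the x axis of filter_amber and the x axis of slide, either way round below 0.12 rad and x of filter_green in the frame of case_green between -0.004 and 0.004 m and y of filter_green in the frame of case_green between -0.0045 and 0.0045 m and z of filter_green in the frame of case_green between 0.001 and 0.0065 m and angle between the x axis of filter_green and the x axis of case_green, either way round below 0.12 rad); the robot touches nothing.
It fails at once if a bystander (grey filter, dish, tip box, bottle, jar, tube rack, slide box) is moved by more than 20 mm (distance of any of filter_grey, dish, tip_box, reagent, jar, tube_rack, slide_box from where it was at the start of the episode above 0.02 m).
It fails at once if the amber filter is dropped or thrown (faster than 0.6 m/s out of the fingers) (contact force between the fingers and filter_amber below 0.05 N and linear speed of filter_amber above 0.6 m/s).
It fails at once if the green filter is dropped or thrown (faster than 0.6 m/s out of the fingers) (contact force between the fingers and filter_green below 0.05 N and linear speed of filter_green above 0.6 m/s).
It also fails if it takes over 66 s, if anything falls off the work surface, if the arm or the gripper's body presses on something with over 40 N, if the wrist force passes 120 N, or if a joint passes its speed limit or range.

## Working session

There is one attempt and no reset: what is moved stays moved. The work goes in short steps, Python scripts to look and compute and a tool call to move; the robot and the scene stay as the last step left them, time stands still between calls to the robot, and variables do not carry over. Pictures are saved under pics/ and viewed, at most 12 in all, crops included, and the job is handed in when it is done.

Besides the shell and the picture viewer there is one more tool, called after ">>>" by a JSON object that holds its "api" and its "payload", one argument or row to a line. play_rows: Moves the arm, as the interface text tells. Shifts and turns lie within -1 to 1; 1 stands for 0.25 m of shift or 180 degrees of turn. Its arguments: {"type":"object","properties":{"rows":{"type":"array","items":{"type":"object","properties":{"fingers":{"type":"number"},"dp":{"type":"array","items":{"type":"number"}},"delta_rot":{"type":"array","items":{"type":"number"}}}}},"squeeze":{"type":"number"}},"required":["rows"]}

```bash
mkdir -p pics; python3 - <<'E'
from station import r, optics, order
import cv2, numpy as np
print(r.sense())
for n in ("side","top"):
    c=optics.capture(n); np.savez(n+"0.npz",**c); cv2.imwrite(f"pics/{n}0.png",c["pixels"][:,:,::-1]); print(c["K"],c["world_from_camera"])
E
```

```text
{'time': 0.0, 'joint_positions': array([-80.84319031,  22.8735281 ,   2.57891397,  88.11426906,
        -1.0705468 ,  69.14942744,  -2.90357099]), 'dq': array([ 0.03179408, -0.15400269, -0.03242307, -0.01740885,  0.05606172,
       -0.06098175, -0.02283501]), 'tau': array([-2.23867100e-04, -4.75132513e+01,  1.36453070e+00, -2.54220003e+01,
        1.16260699e-02,  9.29950416e-03,  1.48059519e-05]), 'position': array([0.16616703, 0.62774684, 0.23024411]), 'tool_rot': array([-1.79887189e+02,  8.17990683e-03,  1.65180207e+02]), 'wrist_force': array([ 0.88685294, -0.02646496,  0.77432905]), 'ft_torque': array([-0.02644916, -0.02472122, -0.04687799]), 'grasp_force': 0.0, 'finger_gap': 0.08576481413068592}
[[414.15568506   0.         314.84810856]
 [  0.         414.15568506 198.38968639]
 [  0.           0.           1.        ]] [[-0.99982204  0.01488621  0.0115887   0.5245518 ]
 [ 0.00158168  0.67827113 -0.73481002  0.98844069]
 [-0.01879882 -0.73466092 -0.67817397  0.84739673]
 [ 0.          0.          0.          1.        ]]
[[425.25728261   0.         318.27405892]
 [  0.         425.25728261 199.47869021]
 [  0.           0.           1.        ]] [[-1.79401628e-03 -9.99321691e-01  3.67823222e-02  5.22535819e-01]
 [-9.99552676e-01  6.93920220e-04 -2.98992609e-02  1.67836805e-01]
 [ 2.98534559e-02 -3.68195084e-02 -9.98875916e-01  1.05421131e+00]
 [ 0.00000000e+00  0.00000000e+00  0.00000000e+00  1.00000000e+00]]
```

View pics/side0.png

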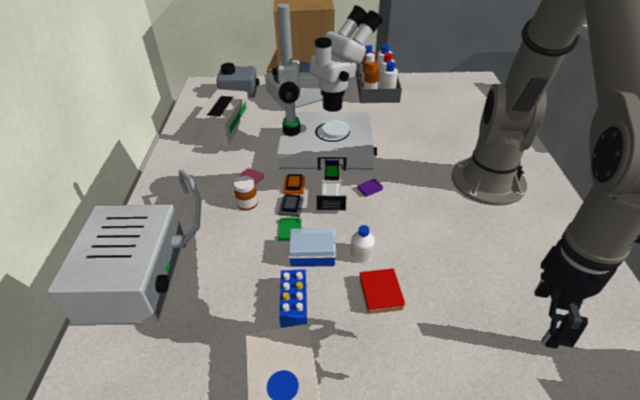

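View pics/top0.png

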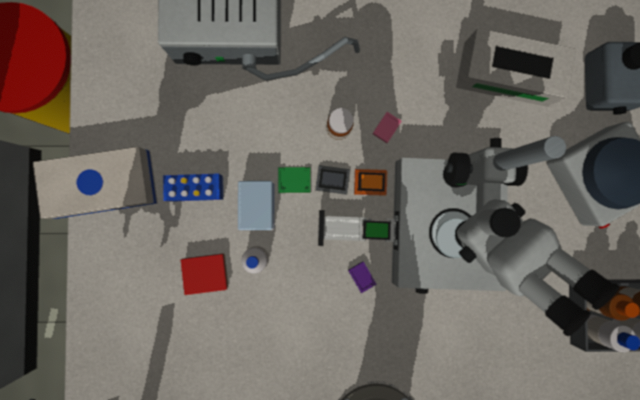

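The candidates, with top-view pixels:
- **Green filter:** (377,230), dark green, in the slide. The purple look-alike at (361,277) is not meant.
- **Amber filter:** (371,181), in the orange case. The pink look-alike at (387,127) is not meant.
- **Green case:** (295,180), empty.
- **Grey filter:** (333,178), to be left alone.

I'll confirm these in enlarged crops.

```bash
python3 - <<'E'
import cv2
a=cv2.imread("pics/top0.png")[155:255,270:420]; cv2.imwrite("pics/top0c.png",cv2.resize(a,None,fx=5.3,fy=5.3,interpolation=cv2.INTER_CUBIC))
a=cv2.imread("pics/side0.png")[150:245,260:370]; cv2.imwrite("pics/side0c.png",cv2.resize(a,None,fx=6,fy=6,interpolation=cv2.INTER_CUBIC))
E
```

```text
(no output)
```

View pics/top0c.png

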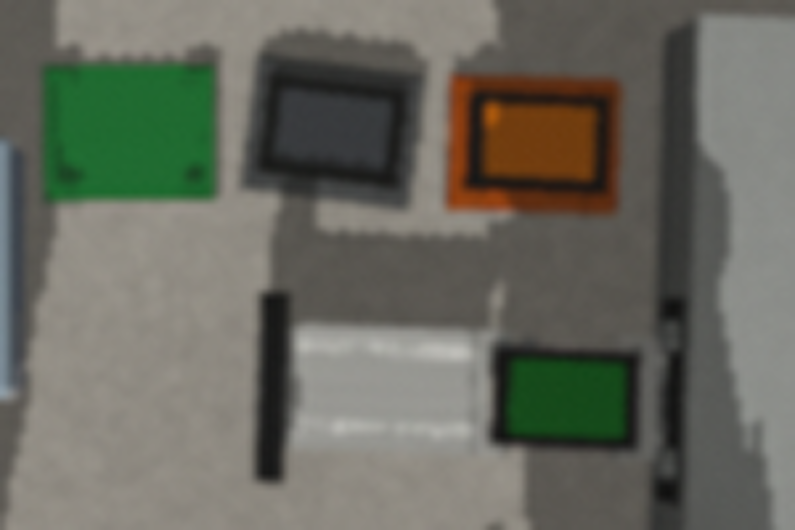

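View pics/side0c.png

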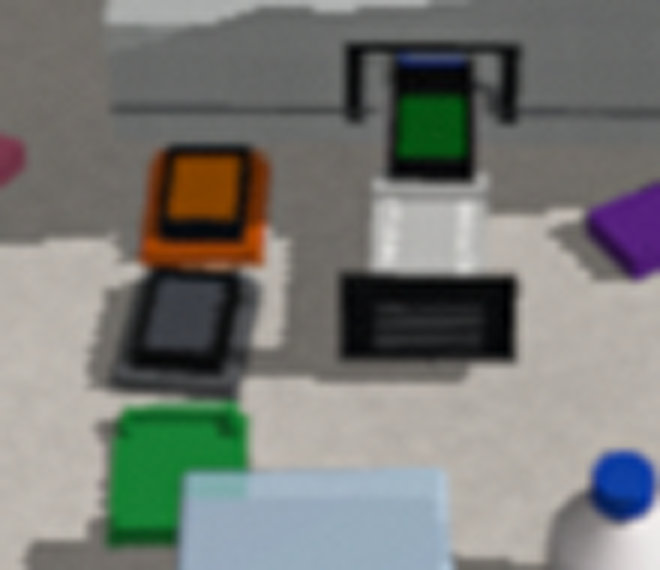

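The crops confirm the choice: the green filter is at top (377,230) and side (332,171), the amber filter is in the orange case at top (371.6,181.7) and side (294,182), and the green case at top (294.7,180) is empty. Next I triangulate them.

```bash
cat > h.py <<'E'
import numpy as np
C={n:np.load(n+"0.npz") for n in ("side","top")}
def ray(n,p):
    c=C[n]; M=c["world_from_camera"]; d=M[:3,:3]@np.linalg.solve(c["K"],[p[0],p[1],1]); return M[:3,3],d/np.linalg.norm(d)
def tri(ps,pt):
    A=[];b=[]
    for n,p in(("side",ps),("top",pt)):
        o,d=ray(n,p);P=np.eye(3)-np.outer(d,d);A.append(P);b.append(P@o)
    x,res,*_=np.linalg.lstsq(np.vstack(A),np.hstack(b),rcond=None);return np.round(x,4),np.round(np.sqrt(res),4)
def plane(n,p,z):
    o,d=ray(n,p);return o+d*(z-o[2])/d[2]
def T(p):return (270+(p[0]+.5)/5.3-.5,155+(p[1]+.5)/5.3-.5)
def S(p):return (260+(p[0]+.5)/6-.5,150+(p[1]+.5)/6-.5)
E
python3 - <<'E'
from h import *
print("green glass",tri(S((431,126)),T((568,398))))
print("green near edge",tri(S((390,166)),T((491,442))),tri(S((473,166)),T((495,345))) )
print("amber near",tri(S((160,227)),T((471,92))),tri(S((241,227)),T((468,188))))
print("amber far",tri(S((168,148)),T((607,95))),tri(S((250,148)),T((604,192))))
print("case far",tri(S((122,408)),T((217,63))),tri(S((245,405)),T((217,199))))
print("plate",tri(S((342,278)),T((262,292))),tri(S((515,277)),T((257,480))))
def quad(name,ps,z):
    q=np.array([plane("top",T(p),z) for p in ps]); c=q.mean(0)
    u=(q[0]+q[3]-q[1]-q[2]); print(name,c.round(4),"yaw of y axis",np.degrees(np.arctan2(-u[0],u[1])).round(1), "len",np.linalg.norm(u)/2,np.linalg.norm(q[0]+q[1]-q[2]-q[3])/2)
quad("green",[(494,345),(638,352),(634,448),(490,442)],.052)
quad("amber",[(471,92),(608,95),(605,192),(468,188)],.02)
quad("case",[(44,65),(217,64),(217,199),(44,200)],.008)
quad("ambercase",[(449,77),(621,82),(617,213),(447,210)],.008)
E
```

```text
green glass (array([ 0.4875, -0.0008,  0.0492]), array([0.0004]))
green near edge (array([0.4888, 0.0355, 0.055 ]), array([0.0285])) (array([0.4895, 0.0334, 0.0518]), array([0.0313]))
amber near (array([0.627 , 0.0381, 0.0176]), array([0.0017])) (array([0.5841, 0.0398, 0.0182]), array([0.0006]))
amber far (array([ 0.6258, -0.0252,  0.0175]), array([0.0015])) (array([ 0.5816, -0.0234,  0.0181]), array([0.0003]))
case far (array([0.6409, 0.1554, 0.0061]), array([0.0027])) (array([0.5797, 0.1555, 0.0069]), array([0.0007]))
plate (array([0.534 , 0.1367, 0.0706]), array([0.0015])) (array([0.4532, 0.1391, 0.0717]), array([0.0003]))
green [0.4885 0.0015 0.052 ] yaw of y axis -2.7 len 0.06454027854565124 0.04298351648909916
amber [0.605  0.0074 0.02  ] yaw of y axis -1.4 len 0.06354326640388751 0.04469858723025889
case [0.6104 0.1957 0.008 ] yaw of y axis 0.4 len 0.08029965937822561 0.06288965185566059
ambercase [0.6042 0.0076 0.008 ] yaw of y axis -1.3 len 0.0802166324413046 0.061821717630776596
```

```bash
cat > go.py <<'E'
import sys, numpy as np
from scipy.spatial.transform import Rotation as R
from station import r
def go(*tg):
    s=r.sense(); a=R.from_euler("xyz",s["tool_rot"],degrees=True); p=s["position"]; out=[]
    for x,y,z,psi in tg:
        b=R.from_euler("xyz",[180,0,psi],degrees=True)
        out.append("dp "+str((a.inv().apply(np.array([x,y,z])-p)/.25).round(4).tolist())+" rot "+str(((a.inv()*b).as_rotvec()/np.pi).round(4).tolist()))
    print("t",s["time"],p.round(4),s["tool_rot"].round(2),"gap",round(s["finger_gap"],4),"grip",round(s["grasp_force"],2),"F",s["wrist_force"].round(1)); print("\n".join(out))
if __name__=="__main__": go(*[tuple(map(float,q.split(","))) for q in sys.argv[1:]])
E
python3 go.py .333,.305,.2,126 .4885,.0015,.14,88
python3 -c "
from h import *
print(plane('top',T((695,250)),.078),plane('top',(273,205),.063),plane('top',(255,182),.063))"
```

```text
t 0.1 [0.1662 0.6278 0.2303] [-1.7990e+02  1.0000e-02  1.6518e+02] gap 0.0853 grip 0.0 F [-0.3 -0.8 -0.3]
dp [-0.9753, -1.0773, 0.1234] rot [-0.0005, 0.0002, 0.2177]
dp [-1.8871, -2.0914, 0.3654] rot [-0.0005, 0.0004, 0.4288]
[ 0.55306567 -0.05201489  0.078     ] [0.54626349 0.24349753 0.063     ] [0.59983257 0.28537638 0.063     ]
```

>>> {"api": "play_rows", "payload": {
  "rows": [
    {"fingers": -1,"dp": [-0.88,-0.97,0.1],"delta_rot": [0,0,0.2]},
    {"fingers": -1,"dp": [-0.88,-0.97,0.1],"delta_rot": [0,0,0.2]},
    {"fingers": -1,"dp": [-0.88,-0.97,0.1],"delta_rot": [0,0,0.2]},
    {"fingers": -1,"dp": [-0.88,-0.97,0.1],"delta_rot": [0,0,0.2]},
    {"fingers": -1,"dp": [-0.88,-0.97,0.1],"delta_rot": [0,0,0.2]},
    {"fingers": -1,"dp": [-0.88,-0.97,0.1],"delta_rot": [0,0,0.2]},
    {"fingers": -1,"dp": [-0.88,-0.97,0.1],"delta_rot": [0,0,0.2]},
    {"fingers": -1,"dp": [-0.88,-0.97,0.1],"delta_rot": [0,0,0.2]}
  ]
}}

```text
time: 0.77
position: [0.3176, 0.3347, 0.2058]
tool_rot: [-180.0, 0.0, 129.1]
wrist_force: [0.6, -0.2, 1.1]
finger_gap: 0.0855
grasp_force: 0.0
```

```bash
python3 go.py .4885,.0015,.14,88
```

```text
t 0.7667 [0.3176 0.3347 0.2058] [-1.7995e+02  2.0000e-02  1.2912e+02] gap 0.0855 grip 0.0 F [ 0.6 -0.2  1.1]
dp [-1.4651, -0.3102, 0.2641] rot [-0.0002, 0.0002, 0.2284]
```

>>> {"api": "play_rows", "payload": {
  "rows": [
    {"fingers": -1,"dp": [-1,-0.21,0.18],"delta_rot": [0,0,0.2284]},
    {"fingers": -1,"dp": [-1,-0.21,0.18],"delta_rot": [0,0,0.2284]},
    {"fingers": -1,"dp": [-1,-0.21,0.18],"delta_rot": [0,0,0.2284]},
    {"fingers": -1,"dp": [-1,-0.21,0.18],"delta_rot": [0,0,0.2284]},
    {"fingers": -1,"dp": [-1,-0.21,0.18],"delta_rot": [0,0,0.2284]},
    {"fingers": -1,"dp": [-1,-0.21,0.18],"delta_rot": [0,0,0.2284]},
    {"fingers": -1,"dp": [-1,-0.21,0.18],"delta_rot": [0,0,0.2284]},
    {"fingers": -1,"dp": [-1,-0.21,0.18],"delta_rot": [0,0,0.2284]}
  ]
}}

```text
time: 1.43
position: [0.4348, 0.1067, 0.1607]
tool_rot: [-180.0, 0.1, 87.6]
wrist_force: [-0.6, 0.4, -0.4]
finger_gap: 0.0852
grasp_force: 0.0
```

```bash
python3 go.py .4885,.0015,.14,88
```

```text
t 1.4333 [0.4348 0.1067 0.1607] [-1.7996e+02  1.0000e-01  8.7630e+01] gap 0.0852 grip 0.0 F [-0.6  0.4 -0.4]
dp [-0.4115, 0.2322, 0.0834] rot [-0.0002, 0.0006, -0.002]
```

>>> {"api": "play_rows", "payload": {
  "rows": [
    {"fingers": -1,"dp": [-0.2,0.12,0.05],"delta_rot": [0,0,-0.002]},
    {"fingers": -1,"dp": [-0.41,0.232,0.083],"delta_rot": [0,0,-0.002]},
    {"fingers": -1,"dp": [-0.41,0.232,0.083],"delta_rot": [0,0,-0.002]},
    {"fingers": -1,"dp": [-0.41,0.232,0.083],"delta_rot": [0,0,-0.002]},
    {"fingers": -1,"dp": [-0.41,0.232,0.16],"delta_rot": [0,0,-0.002]},
    {"fingers": -1,"dp": [-0.41,0.232,0.24],"delta_rot": [0,0,-0.002]},
    {"fingers": -1,"dp": [-0.41,0.232,0.24],"delta_rot": [0,0,-0.002]},
    {"fingers": -1,"dp": [-0.41,0.232,0.24],"delta_rot": [0,0,-0.002]}
  ]
}}

```text
time: 2.1
position: [0.4876, 0.0075, 0.1007]
tool_rot: [-179.8, 0.0, 88.5]
wrist_force: [0.2, -0.9, 0.5]
finger_gap: 0.0853
grasp_force: 0.0
```

```bash
python3 go.py .4885,.0015,.038,88; python3 - <<'E'
from station import optics
import cv2,numpy as np
a=optics.capture("side")["pixels"][100:230,250:420,::-1]; b=optics.capture("top")["pixels"][150:280,290:460,::-1]
cv2.imwrite("pics/g1.png",np.vstack([cv2.resize(q,None,fx=2.25,fy=2.25,interpolation=2) for q in(a,b)]))
E
```

```text
t 2.1 [0.4876 0.0075 0.1007] [-1.7984e+02  1.0000e-02  8.8520e+01] gap 0.0853 grip 0.0 F [ 0.2 -0.9  0.5]
dp [-0.024, 0.0049, 0.2507] rot [-0.0009, 0.0, 0.0029]
```

View pics/g1.png

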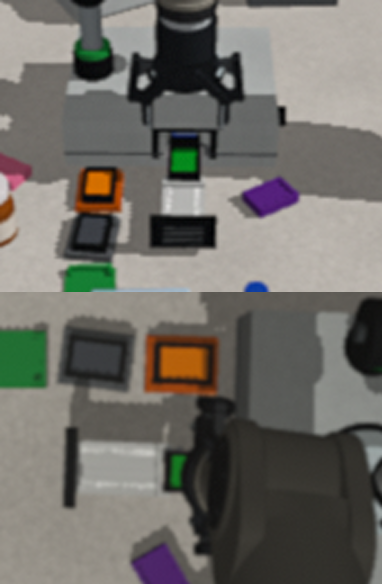

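>>> {"api": "play_rows", "payload": {
  "rows": [
    {"fingers": -1,"dp": [0,0,0.05],"delta_rot": [0,0,0.0]},
    {"fingers": -1,"dp": [0,0,0.1],"delta_rot": [0,0,0]},
    {"fingers": -1,"dp": [0,0,0.14],"delta_rot": [0,0,0]},
    {"fingers": -1,"dp": [0,0,0.14],"delta_rot": [0,0,0]},
    {"fingers": -1,"dp": [0,0,0.14],"delta_rot": [0,0,0]},
    {"fingers": -1,"dp": [0,0,0.14],"delta_rot": [0,0,0]},
    {"fingers": -1,"dp": [0,0,0.14],"delta_rot": [0,0,0]},
    {"fingers": -1,"dp": [0,0,0.14],"delta_rot": [0,0,0]}
  ]
}}

```text
time: 2.87
position: [0.4892, 0.0064, 0.0669]
tool_rot: [179.9, -0.0, 88.4]
wrist_force: [-1.0, 0.4, 0.1]
finger_gap: 0.0857
grasp_force: 0.0
```

```bash
python3 go.py .4885,.0015,.038,88; python3 -c "
from station import r;print(r.sense()['joint_positions'].round(1))"
```

```text
t 2.8667 [0.4892 0.0064 0.0669] [ 1.7993e+02 -3.0000e-02  8.8420e+01] gap 0.0857 grip 0.0 F [-1.   0.4  0.1]
dp [-0.0196, -0.0026, 0.1157] rot [0.0004, -0.0001, 0.0023]
[-34.   21.3  33.8 119.7 -17.1  43.6   8.9]
```

>>> {"api": "play_rows", "payload": {
  "rows": [
    {"fingers": -1,"dp": [-0.02,-0.003,0.04],"delta_rot": [0,0,0.002]},
    {"fingers": -1,"dp": [-0.02,-0.003,0.08],"delta_rot": [0,0,0.002]},
    {"fingers": -1,"dp": [-0.02,-0.003,0.116],"delta_rot": [0,0,0.002]},
    {"fingers": -1,"dp": [-0.02,-0.003,0.116],"delta_rot": [0,0,0.002]},
    {"fingers": -1,"dp": [-0.02,-0.003,0.116],"delta_rot": [0,0,0.002]},
    {"fingers": -1,"dp": [-0.02,-0.003,0.116],"delta_rot": [0,0,0.002]},
    {"fingers": -1,"dp": [-0.02,-0.003,0.116],"delta_rot": [0,0,0.002]},
    {"fingers": -1,"dp": [-0.02,-0.003,0.116],"delta_rot": [0,0,0.002]}
  ]
}}

```text
time: 3.53
position: [0.4882, 0.0014, 0.0376]
tool_rot: [180.0, -0.0, 88.1]
wrist_force: [0.3, -0.8, 0.3]
finger_gap: 0.0855
grasp_force: 0.0
```

>>> {"api": "play_rows", "payload": {
  "squeeze": 25,
  "rows": [
    {"fingers": -0.3,"dp": [0,0,0],"delta_rot": [0,0,0]},
    {"fingers": -0.1,"dp": [0,0,0],"delta_rot": [0,0,0]},
    {"fingers": 0.0,"dp": [0,0,0],"delta_rot": [0,0,0]},
    {"fingers": 0.1,"dp": [0,0,0],"delta_rot": [0,0,0]},
    {"fingers": 0.3,"dp": [0,0,0],"delta_rot": [0,0,0]},
    {"fingers": 1,"dp": [0,0,0],"delta_rot": [0,0,0]},
    {"fingers": 1,"dp": [0,0,0],"delta_rot": [0,0,0]},
    {"fingers": 1,"dp": [0,0,0],"delta_rot": [0,0,0]}
  ]
}}

```text
time: 4.2
position: [0.4879, 0.0014, 0.0376]
tool_rot: [180.0, -0.0, 88.1]
wrist_force: [-1.1, 0.3, 5.3]
finger_gap: 0.0435
grasp_force: 26.2
```

```bash
python3 go.py .4885,.0015,.14,88
```

```text
t 4.2 [0.4879 0.0014 0.0376] [ 1.7999e+02 -3.0000e-02  8.8060e+01] gap 0.0435 grip 26.22 F [-1.1  0.3  5.3]
dp [0.0006, 0.0023, -0.4096] rot [0.0001, -0.0001, 0.0003]
```

>>> {"api": "play_rows", "payload": {
  "rows": [
    {"fingers": 1,"dp": [0,0,-0.02],"delta_rot": [0,0,0]},
    {"fingers": 1,"dp": [0,0,-0.05],"delta_rot": [0,0,0]},
    {"fingers": 1,"dp": [0,0,-0.1],"delta_rot": [0,0,0]},
    {"fingers": 1,"dp": [0,0,-0.17],"delta_rot": [0,0,0]},
    {"fingers": 1,"dp": [0,0,-0.25],"delta_rot": [0,0,0]},
    {"fingers": 1,"dp": [0,0,-0.33],"delta_rot": [0,0,0]},
    {"fingers": 1,"dp": [0,0,-0.41],"delta_rot": [0,0,0]},
    {"fingers": 1,"dp": [0,0,-0.41],"delta_rot": [0,0,0]}
  ]
}}

```text
time: 4.87
position: [0.4906, 0.0012, 0.1435]
tool_rot: [179.6, -0.1, 88.0]
wrist_force: [1.2, 0.3, -0.2]
finger_gap: 0.0433
grasp_force: 25.7
```

```bash
python3 go.py .6104,.1957,.14,90.4
```

```text
t 4.8667 [0.4906 0.0012 0.1435] [ 1.7958e+02 -1.1000e-01  8.8050e+01] gap 0.0433 grip 25.66 F [ 1.2  0.3 -0.2]
dp [0.7939, 0.4524, 0.0189] rot [0.0023, -0.0006, -0.0131]
```

>>> {"api": "play_rows", "payload": {
  "rows": [
    {"fingers": 1,"dp": [0.08,0.05,0],"delta_rot": [0.002,0,-0.013]},
    {"fingers": 1,"dp": [0.2,0.12,0],"delta_rot": [0.002,0,-0.013]},
    {"fingers": 1,"dp": [0.35,0.2,0],"delta_rot": [0.002,0,-0.013]},
    {"fingers": 1,"dp": [0.5,0.28,0],"delta_rot": [0.002,0,-0.013]},
    {"fingers": 1,"dp": [0.62,0.35,0],"delta_rot": [0.002,0,-0.013]},
    {"fingers": 1,"dp": [0.72,0.41,0],"delta_rot": [0.002,0,-0.013]},
    {"fingers": 1,"dp": [0.77,0.44,0],"delta_rot": [0.002,0,-0.013]},
    {"fingers": 1,"dp": [0.79,0.45,0],"delta_rot": [0.002,0,-0.013]}
  ]
}}

```text
time: 5.53
position: [0.6073, 0.1986, 0.1385]
tool_rot: [-179.6, -0.0, 90.7]
wrist_force: [-0.3, 0.2, -1.0]
finger_gap: 0.0432
grasp_force: 25.7
```

>>> {"api": "play_rows", "payload": {
  "rows": [
    {"fingers": 1,"dp": [0,0,0.04],"delta_rot": [0,0,0]},
    {"fingers": 1,"dp": [0,0,0.1],"delta_rot": [0,0,0]},
    {"fingers": 1,"dp": [0,0,0.18],"delta_rot": [0,0,0]},
    {"fingers": 1,"dp": [0,0,0.26],"delta_rot": [0,0,0]},
    {"fingers": 1,"dp": [0,0,0.32],"delta_rot": [0,0,0]},
    {"fingers": 1,"dp": [0,0,0.36],"delta_rot": [0,0,0]},
    {"fingers": 1,"dp": [0,0,0.36],"delta_rot": [0,0,0]},
    {"fingers": 1,"dp": [0,0,0.36],"delta_rot": [0,0,0]}
  ]
}}

```text
time: 6.2
position: [0.6058, 0.1935, 0.0495]
tool_rot: [-179.6, 0.0, 90.3]
wrist_force: [-0.1, 0.5, -0.3]
finger_gap: 0.0431
grasp_force: 25.7
```

```bash
python3 go.py .6104,.1957,.022,90.4; python3 - <<'E'
from station import optics
import cv2,numpy as np
a=optics.capture("side")["pixels"][150:250,250:370,::-1]; b=optics.capture("top")["pixels"][140:240,250:370,::-1]
cv2.imwrite("pics/g2.png",np.hstack([cv2.resize(q,None,fx=3.3,fy=3.3,interpolation=2) for q in(a,b)]))
E
```

```text
t 6.2 [0.6058 0.1935 0.0495] [-1.7958e+02  4.0000e-02  9.0320e+01] gap 0.0431 grip 25.67 F [-0.1  0.5 -0.3]
dp [0.0089, 0.0194, 0.1097] rot [-0.0023, 0.0002, -0.0005]
```

View pics/g2.png

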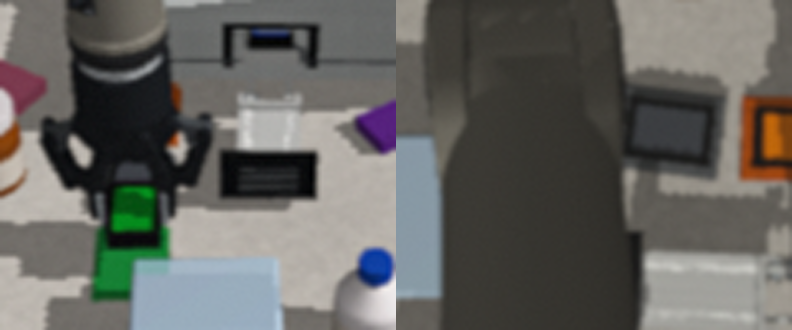

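The filter is held level above the green case (side crop at about (133,215), over the case at (133,260)), and the slide has not moved. I'll align it and then lower it.

>>> {"api": "play_rows", "payload": {
  "rows": [
    {"fingers": 1,"dp": [0.009,0.019,0.03],"delta_rot": [-0.0023,0,0]},
    {"fingers": 1,"dp": [0.009,0.019,0.06],"delta_rot": [-0.0023,0,0]},
    {"fingers": 1,"dp": [0.009,0.019,0.1],"delta_rot": [-0.0023,0,0]},
    {"fingers": 1,"dp": [0.009,0.019,0.11],"delta_rot": [-0.0023,0,0]},
    {"fingers": 1,"dp": [0.009,0.019,0.11],"delta_rot": [-0.0023,0,0]},
    {"fingers": 1,"dp": [0.009,0.019,0.11],"delta_rot": [-0.0023,0,0]},
    {"fingers": 1,"dp": [0.009,0.019,0.11],"delta_rot": [-0.0023,0,0]},
    {"fingers": 1,"dp": [0.009,0.019,0.11],"delta_rot": [-0.0023,0,0]}
  ]
}}

```text
time: 6.97
position: [0.6113, 0.1972, 0.0227]
tool_rot: [179.9, -0.0, 90.4]
wrist_force: [0.5, 0.0, -0.7]
finger_gap: 0.0436
grasp_force: 25.7
```

```bash
python3 go.py .6104,.1957,.006,90.4
```

```text
t 6.9667 [0.6113 0.1972 0.0227] [ 1.799e+02 -2.000e-02  9.040e+01] gap 0.0436 grip 25.67 F [ 0.5  0.  -0.7]
dp [-0.0062, -0.0038, 0.0667] rot [0.0006, -0.0001, -0.0]
```

>>> {"api": "play_rows", "payload": {
  "rows": [
    {"fingers": 1,"dp": [-0.006,-0.004,0.0],"delta_rot": [0,0,0]},
    {"fingers": 1,"dp": [-0.006,-0.004,0.01],"delta_rot": [0,0,0]},
    {"fingers": 1,"dp": [-0.006,-0.004,0.02],"delta_rot": [0,0,0]},
    {"fingers": 1,"dp": [-0.006,-0.004,0.03],"delta_rot": [0,0,0]},
    {"fingers": 1,"dp": [-0.006,-0.004,0.043],"delta_rot": [0,0,0]},
    {"fingers": 1,"dp": [-0.006,-0.004,0.055],"delta_rot": [0,0,0]},
    {"fingers": 1,"dp": [-0.006,-0.004,0.064],"delta_rot": [0,0,0]},
    {"fingers": 1,"dp": [-0.006,-0.004,0.064],"delta_rot": [0,0,0]}
  ]
}}

```text
time: 7.63
position: [0.6098, 0.1959, 0.0059]
tool_rot: [180.0, -0.0, 90.4]
wrist_force: [0.1, -0.1, -0.9]
finger_gap: 0.0435
grasp_force: 25.7
```

```bash
python3 go.py .6104,.1957,.006,90.4
```

```text
t 7.6333 [0.6098 0.1959 0.0059] [ 1.7997e+02 -1.0000e-02  9.0410e+01] gap 0.0435 grip 25.69 F [ 0.1 -0.1 -0.9]
dp [-0.0006, 0.0023, -0.0003] rot [0.0002, -0.0001, 0.0]
```

The filter is at floor height with no contact force, so I release and rise.

>>> {"api": "play_rows", "payload": {
  "rows": [
    {"fingers": 0.0,"dp": [0,0,0.001],"delta_rot": [0,0,0]},
    {"fingers": -0.3,"dp": [0,0,0.001],"delta_rot": [0,0,0]},
    {"fingers": -1,"dp": [0,0,0],"delta_rot": [0,0,0]},
    {"fingers": -1,"dp": [0,0,0],"delta_rot": [0,0,0]},
    {"fingers": -1,"dp": [0,0,0],"delta_rot": [0,0,0]},
    {"fingers": -1,"dp": [0,0,-0.1],"delta_rot": [0,0,0]},
    {"fingers": -1,"dp": [0,0,-0.25],"delta_rot": [0,0,0]},
    {"fingers": -1,"dp": [0,0,-0.4],"delta_rot": [0,0,0]}
  ]
}}

```text
time: 8.3
position: [0.6087, 0.1953, 0.1063]
tool_rot: [-179.9, 0.1, 90.4]
wrist_force: [0.5, 1.4, 0.2]
finger_gap: 0.0854
grasp_force: 0.0
```

```bash
python3 go.py .605,.0074,.11,88.6
```

```text
t 8.3 [0.6087 0.1953 0.1063] [-1.799e+02  7.000e-02  9.039e+01] gap 0.0854 grip 0.0 F [0.5 1.4 0.2]
dp [-0.7514, -0.0201, -0.0137] rot [-0.0005, 0.0004, 0.01]
```

>>> {"api": "play_rows", "payload": {
  "rows": [
    {"fingers": -1,"dp": [-0.1,0,0],"delta_rot": [0,0,0.01]},
    {"fingers": -1,"dp": [-0.25,-0.01,0],"delta_rot": [0,0,0.01]},
    {"fingers": -1,"dp": [-0.4,-0.015,0],"delta_rot": [0,0,0.01]},
    {"fingers": -1,"dp": [-0.55,-0.02,0],"delta_rot": [0,0,0.01]},
    {"fingers": -1,"dp": [-0.68,-0.02,0.02],"delta_rot": [0,0,0.01]},
    {"fingers": -1,"dp": [-0.75,-0.02,0.08],"delta_rot": [0,0,0.01]},
    {"fingers": -1,"dp": [-0.75,-0.02,0.16],"delta_rot": [0,0,0.01]},
    {"fingers": -1,"dp": [-0.75,-0.02,0.22],"delta_rot": [0,0,0.01]}
  ]
}}

```text
time: 8.97
position: [0.6059, 0.0056, 0.0507]
tool_rot: [179.9, 0.0, 88.4]
wrist_force: [-0.2, 0.4, -0.5]
finger_gap: 0.0856
grasp_force: 0.0
```

>>> {"api": "play_rows", "payload": {
  "rows": [
    {"fingers": -1,"dp": [0,0,0],"delta_rot": [0,0,0]},
    {"fingers": -1,"dp": [0,0,0],"delta_rot": [0,0,0]},
    {"fingers": -1,"dp": [0,0,0],"delta_rot": [0,0,0]},
    {"fingers": -1,"dp": [0,0,0],"delta_rot": [0,0,0]},
    {"fingers": -1,"dp": [0,0,0],"delta_rot": [0,0,0]},
    {"fingers": -1,"dp": [0,0,0],"delta_rot": [0,0,0]},
    {"fingers": -1,"dp": [0,0,0],"delta_rot": [0,0,0]},
    {"fingers": -1,"dp": [0,0,0],"delta_rot": [0,0,0]}
  ]
}}

```text
time: 9.63
position: [0.6064, 0.0084, 0.0515]
tool_rot: [179.9, -0.0, 88.6]
wrist_force: [0.1, -0.1, -1.2]
finger_gap: 0.0852
grasp_force: 0.0
```

```bash
python3 go.py .605,.0074,.0056,88.6; python3 - <<'E'
from station import optics
import cv2,numpy as np
a=optics.capture("side")["pixels"][150:240,240:360,::-1]; b=optics.capture("top")["pixels"][150:240,270:390,::-1]
cv2.imwrite("pics/g3.png",np.hstack([cv2.resize(q,None,fx=3.3,fy=3.3,interpolation=2) for q in(a,b)]))
E
```

```text
t 9.6333 [0.6064 0.0084 0.0515] [ 1.7992e+02 -3.0000e-02  8.8620e+01] gap 0.0852 grip 0.0 F [ 0.1 -0.1 -1.2]
dp [-0.004, -0.0057, 0.1838] rot [0.0005, -0.0001, 0.0001]
```

View pics/g3.png

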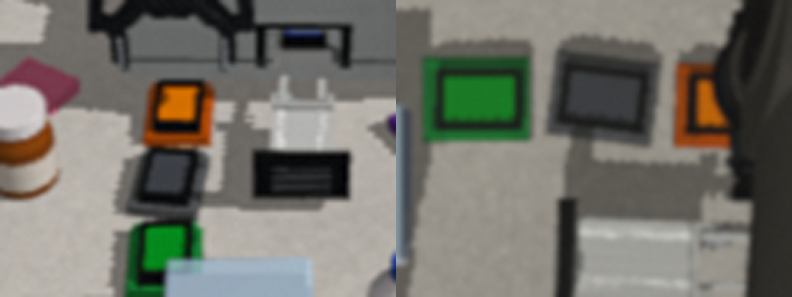

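The green filter lies flat in its case (top crop (481,99)). The open fingers straddle the amber filter (side crop, fingers at 118 and 238, filter at 180). Now I grasp it.

>>> {"api": "play_rows", "payload": {
  "rows": [
    {"fingers": -1,"dp": [-0.004,-0.006,0.03],"delta_rot": [0,0,0]},
    {"fingers": -1,"dp": [-0.004,-0.006,0.07],"delta_rot": [0,0,0]},
    {"fingers": -1,"dp": [-0.004,-0.006,0.11],"delta_rot": [0,0,0]},
    {"fingers": -1,"dp": [-0.004,-0.006,0.15],"delta_rot": [0,0,0]},
    {"fingers": -1,"dp": [-0.004,-0.006,0.18],"delta_rot": [0,0,0]},
    {"fingers": -1,"dp": [-0.004,-0.006,0.18],"delta_rot": [0,0,0]},
    {"fingers": -1,"dp": [-0.004,-0.006,0.18],"delta_rot": [0,0,0]},
    {"fingers": -1,"dp": [-0.004,-0.006,0.18],"delta_rot": [0,0,0]}
  ]
}}

```text
time: 10.4
position: [0.605, 0.0071, 0.0063]
tool_rot: [179.9, -0.0, 88.6]
wrist_force: [-0.0, 1.9, -0.7]
finger_gap: 0.0851
grasp_force: 0.0
```

>>> {"api": "play_rows", "payload": {
  "rows": [
    {"fingers": -0.3,"dp": [0,0,0],"delta_rot": [0,0,0]},
    {"fingers": -0.1,"dp": [0,0,0],"delta_rot": [0,0,0]},
    {"fingers": 0.0,"dp": [0,0,0],"delta_rot": [0,0,0]},
    {"fingers": 0.1,"dp": [0,0,0],"delta_rot": [0,0,0]},
    {"fingers": 0.3,"dp": [0,0,0],"delta_rot": [0,0,0]},
    {"fingers": 1,"dp": [0,0,0],"delta_rot": [0,0,0]},
    {"fingers": 1,"dp": [0,0,0],"delta_rot": [0,0,0]},
    {"fingers": 1,"dp": [0,0,0],"delta_rot": [0,0,0]}
  ]
}}

```text
time: 11.07
position: [0.6052, 0.0072, 0.0068]
tool_rot: [179.9, -0.0, 88.6]
wrist_force: [0.3, 0.2, 5.0]
finger_gap: 0.0433
grasp_force: 26.3
```

```bash
python3 go.py .605,.0074,.11,88
```

```text
t 11.0667 [0.6052 0.0072 0.0068] [ 1.7989e+02 -3.0000e-02  8.8600e+01] gap 0.0433 grip 26.33 F [0.3 0.2 5. ]
dp [0.0009, -0.0001, -0.4128] rot [0.0006, -0.0002, 0.0033]
```

>>> {"api": "play_rows", "payload": {
  "rows": [
    {"fingers": 1,"dp": [0,0,-0.02],"delta_rot": [0,0,0]},
    {"fingers": 1,"dp": [0,0,-0.05],"delta_rot": [0,0,0]},
    {"fingers": 1,"dp": [0,0,-0.1],"delta_rot": [0,0,0]},
    {"fingers": 1,"dp": [0,0,-0.17],"delta_rot": [0,0,0]},
    {"fingers": 1,"dp": [0.05,0,-0.25],"delta_rot": [0,0,0]},
    {"fingers": 1,"dp": [0.18,0,-0.33],"delta_rot": [0,0,0]},
    {"fingers": 1,"dp": [0.3,0,-0.4],"delta_rot": [0,0,0]},
    {"fingers": 1,"dp": [0.4,0,-0.4],"delta_rot": [0,0,0]}
  ]
}}

```text
time: 11.73
position: [0.6098, 0.1096, 0.1112]
tool_rot: [179.5, -0.2, 88.6]
wrist_force: [1.7, -0.4, -0.1]
finger_gap: 0.0434
grasp_force: 25.9
```

```bash
python3 go.py .4885,.0015,.14,88; python3 - <<'E'
from station import optics
import cv2,numpy as np
a=optics.capture("side")["pixels"][155:220,305:365,::-1]; b=optics.capture("top")["pixels"][155:255,270:420,::-1]
print(a.shape)
cv2.imwrite("pics/g4s.png",cv2.resize(a,None,fx=8,fy=8,interpolation=2))
cv2.imwrite("pics/g4.png",cv2.resize(b,None,fx=5.3,fy=5.3,interpolation=2))
E
```

```text
t 11.7333 [0.6098 0.1096 0.1112] [179.53  -0.2   88.62] gap 0.0434 grip 25.94 F [ 1.7 -0.4 -0.1]
dp [-0.4436, -0.4737, -0.1208] rot [0.0026, -0.0011, 0.0034]
(65, 60, 3)
```

View pics/g4.png

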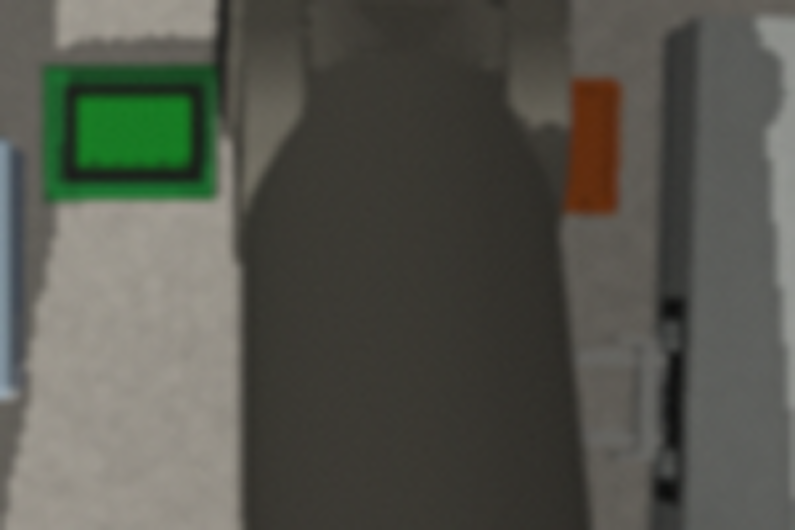

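```bash
python3 - <<'E'
from h import *
p=plane("top",T((259.5,386)),.064); print("plate outer",p)
a=plane("top",T((262,292)),.064);b=plane("top",T((257,480)),.064);u=(a-b)[:2];u/=np.linalg.norm(u);n=np.array([-u[1],u[0]]);print("yaw",np.degrees(np.arctan2(u[1],u[0])),"seat",p[:2]-.137*n)
# inner end stop (faces): 
print("stop in",plane("top",T((639,402)),.043),"stop out",plane("top",T((656,402)),.043))
for e in [(675,300),(668,495)]: print("slot",plane("top",T(e),.06))
print("green now",np.mean([plane("top",T(q),.02) for q in[(63,84),(209,82),(208,182),(63,182)]],0), "case",np.mean([plane("top",T(q),.008) for q in[(44,66),(217,66),(215,198),(43,200)]],0))
E
```

```text
plate outer [0.49396563 0.13765626 0.064     ]
yaw -1.6311002362731697 seat [0.49006603 0.00071177]
stop in [ 0.48571492 -0.03391125  0.043     ] stop out [ 0.48569286 -0.04160903  0.043     ]
slot [ 0.53144509 -0.0469414   0.06      ]
slot [ 0.44525957 -0.0430821   0.06      ]
green now [0.60912737 0.19295124 0.02      ] case [0.61014544 0.19601416 0.008     ]
```

View pics/g4s.png

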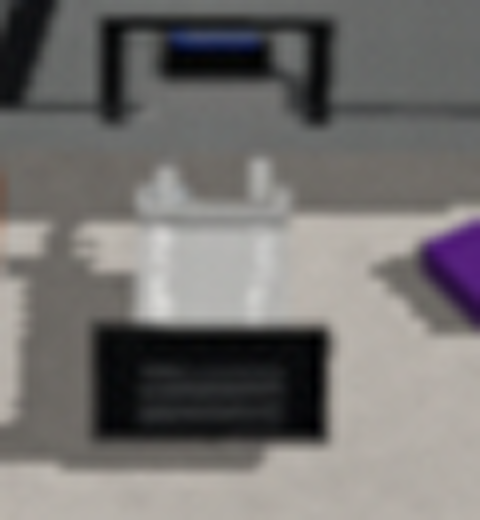

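The seat is empty, with stop posts at g4s (165,185) and (262,180). The seat centre is about (0.489, 0.0007) with yaw -1.7°.

>>> {"api": "play_rows", "payload": {
  "rows": [
    {"fingers": 1,"dp": [-0.03,-0.03,-0.04],"delta_rot": [0.0026,0,0.002]},
    {"fingers": 1,"dp": [-0.12,-0.12,-0.08],"delta_rot": [0.0026,0,0.002]},
    {"fingers": 1,"dp": [-0.22,-0.23,-0.1],"delta_rot": [0.0026,0,0.002]},
    {"fingers": 1,"dp": [-0.32,-0.34,-0.1],"delta_rot": [0.0026,0,0.002]},
    {"fingers": 1,"dp": [-0.39,-0.42,-0.08],"delta_rot": [0.0026,0,0.002]},
    {"fingers": 1,"dp": [-0.43,-0.46,-0.04],"delta_rot": [0.0026,0,0.002]},
    {"fingers": 1,"dp": [-0.444,-0.472,0.03],"delta_rot": [0.0026,0,0.002]},
    {"fingers": 1,"dp": [-0.444,-0.472,0.08],"delta_rot": [0.0026,0,0.002]}
  ]
}}

```text
time: 12.5
position: [0.4837, -0.0048, 0.0863]
tool_rot: [-179.5, -0.0, 87.9]
wrist_force: [0.1, 0.2, -0.3]
finger_gap: 0.0432
grasp_force: 25.9
```

>>> {"api": "play_rows", "payload": {
  "rows": [
    {"fingers": 1,"dp": [0,0,0.03],"delta_rot": [0,0,0]},
    {"fingers": 1,"dp": [0,0,0.06],"delta_rot": [0,0,0]},
    {"fingers": 1,"dp": [0,0,0.06],"delta_rot": [0,0,0]},
    {"fingers": 1,"dp": [0,0,0.06],"delta_rot": [0,0,0]},
    {"fingers": 1,"dp": [0,0,0.06],"delta_rot": [0,0,0]},
    {"fingers": 1,"dp": [0,0,0.06],"delta_rot": [0,0,0]},
    {"fingers": 1,"dp": [0,0,0.06],"delta_rot": [0,0,0]},
    {"fingers": 1,"dp": [0,0,0.06],"delta_rot": [0,0,0]}
  ]
}}

```text
time: 13.17
position: [0.4866, -0.0008, 0.0715]
tool_rot: [-179.6, -0.0, 88.3]
wrist_force: [-0.5, -0.2, -0.4]
finger_gap: 0.0435
grasp_force: 25.9
```

```bash
python3 go.py .489,.0012,.053,88.3
```

```text
t 13.1667 [ 0.4866 -0.0008  0.0715] [-1.7962e+02 -2.0000e-02  8.8260e+01] gap 0.0435 grip 25.93 F [-0.5 -0.2 -0.4]
dp [0.0081, 0.0097, 0.0738] rot [-0.0021, -0.0001, -0.0002]
```

>>> {"api": "play_rows", "payload": {
  "rows": [
    {"fingers": 1,"dp": [0.008,0.01,0.02],"delta_rot": [-0.002,0,0]},
    {"fingers": 1,"dp": [0.008,0.01,0.04],"delta_rot": [-0.002,0,0]},
    {"fingers": 1,"dp": [0.008,0.01,0.06],"delta_rot": [-0.002,0,0]},
    {"fingers": 1,"dp": [0.008,0.01,0.074],"delta_rot": [-0.002,0,0]},
    {"fingers": 1,"dp": [0.008,0.01,0.074],"delta_rot": [-0.002,0,0]},
    {"fingers": 1,"dp": [0.008,0.01,0.074],"delta_rot": [-0.002,0,0]},
    {"fingers": 1,"dp": [0.008,0.01,0.074],"delta_rot": [-0.002,0,0]},
    {"fingers": 1,"dp": [0.008,0.01,0.074],"delta_rot": [-0.002,0,0]}
  ]
}}

```text
time: 13.83
position: [0.4889, 0.001, 0.0527]
tool_rot: [-180.0, -0.0, 88.2]
wrist_force: [-0.7, -0.8, -0.7]
finger_gap: 0.0432
grasp_force: 26.0
```

```bash
python3 go.py .489,.0012,.039,88.3
```

```text
t 13.8333 [0.4889 0.001  0.0527] [-1.7997e+02 -2.0000e-02  8.8230e+01] gap 0.0432 grip 25.96 F [-0.7 -0.8 -0.7]
dp [0.001, 0.0003, 0.0549] rot [-0.0002, -0.0001, -0.0004]
```

>>> {"api": "play_rows", "payload": {
  "rows": [
    {"fingers": 1,"dp": [0,0,0.008],"delta_rot": [0,0,0]},
    {"fingers": 1,"dp": [0,0,0.016],"delta_rot": [0,0,0]},
    {"fingers": 1,"dp": [0,0,0.024],"delta_rot": [0,0,0]},
    {"fingers": 1,"dp": [0,0,0.032],"delta_rot": [0,0,0]},
    {"fingers": 1,"dp": [0,0,0.04],"delta_rot": [0,0,0]},
    {"fingers": 1,"dp": [0,0,0.048],"delta_rot": [0,0,0]},
    {"fingers": 1,"dp": [0,0,0.054],"delta_rot": [0,0,0]},
    {"fingers": 1,"dp": [0,0,0.054],"delta_rot": [0,0,0]}
  ]
}}

```text
time: 14.5
position: [0.4887, 0.001, 0.0389]
tool_rot: [-179.9, -0.0, 88.2]
wrist_force: [-0.6, 0.3, -2.7]
finger_gap: 0.0431
grasp_force: 26.0
```

```bash
python3 go.py .489,.0012,.039,88.3; python3 - <<'E'
from station import r
s=r.sense();print(s["ft_torque"])
E
```

```text
t 14.5 [0.4887 0.001  0.0389] [-1.7993e+02 -1.0000e-02  8.8240e+01] gap 0.0431 grip 25.96 F [-0.6  0.3 -2.7]
dp [0.0008, 0.0013, -0.0003] rot [-0.0004, -0.0001, -0.0003]
[ 0.00483748  0.012      -0.00347854]
```

>>> {"api": "play_rows", "payload": {
  "rows": [
    {"fingers": 0.0,"dp": [0,0,0.002],"delta_rot": [0,0,0]},
    {"fingers": -0.3,"dp": [0,0,0.002],"delta_rot": [0,0,0]},
    {"fingers": -1,"dp": [0,0,0],"delta_rot": [0,0,0]},
    {"fingers": -1,"dp": [0,0,0],"delta_rot": [0,0,0]},
    {"fingers": -1,"dp": [0,0,0],"delta_rot": [0,0,0]},
    {"fingers": -1,"dp": [0,0,-0.1],"delta_rot": [0,0,0]},
    {"fingers": -1,"dp": [0,0,-0.25],"delta_rot": [0,0,0]},
    {"fingers": -1,"dp": [0.15,0,-0.4],"delta_rot": [0,0,0]}
  ]
}}

```text
time: 15.17
position: [0.4895, 0.0244, 0.1327]
tool_rot: [-180.0, 0.2, 87.7]
wrist_force: [2.2, 0.3, -0.1]
finger_gap: 0.0854
grasp_force: 0.0
```

>>> {"api": "play_rows", "payload": {
  "rows": [
    {"fingers": -1,"dp": [0.15,0,0],"delta_rot": [0,0,0]},
    {"fingers": -1,"dp": [0.3,0,0],"delta_rot": [0,0,0]},
    {"fingers": -1,"dp": [0.45,0,0],"delta_rot": [0,0,0]},
    {"fingers": 1,"dp": [0.6,0,0],"delta_rot": [0,0,0]},
    {"fingers": 1,"dp": [0.65,0,0],"delta_rot": [0,0,0]},
    {"fingers": 1,"dp": [0.65,0,0],"delta_rot": [0,0,0]},
    {"fingers": 1,"dp": [0.65,0,0],"delta_rot": [0,0,0]},
    {"fingers": 1,"dp": [0.65,0,0],"delta_rot": [0,0,0]}
  ]
}}

```text
time: 15.83
position: [0.4947, 0.191, 0.131]
tool_rot: [-179.9, 0.1, 88.1]
wrist_force: [0.1, -0.3, -0.1]
finger_gap: 0.0254
grasp_force: 0.0
```

```bash
python3 go.py .4945,.175,.035,88.3; python3 - <<'E'
from station import optics
import cv2,numpy as np
from h import *
a=optics.capture("side")["pixels"];b=optics.capture("top")["pixels"]
for n,im in(("side",a),("top",b)):
    h=cv2.cvtColor(im,cv2.COLOR_RGB2HSV).astype(int); m=((h[...,0]>5)&(h[...,0]<22)&(h[...,1]>190)&(h[...,2]>70)).astype(np.uint8)
    k,l,s,c=cv2.connectedComponentsWithStats(m); print(n,[(c[i].round(2).tolist(),s[i].tolist()) for i in range(1,k) if s[i,4]>60])
a=a[140:225,280:370,::-1]; b=b[150:240,310:420,::-1]
cv2.imwrite("pics/g5.png",np.hstack([cv2.resize(q,(400,360),interpolation=2) for q in(a,b)]))
E
```

```text
t 15.8333 [0.4947 0.191  0.131 ] [-1.7993e+02  5.0000e-02  8.8120e+01] gap 0.0254 grip 0.0 F [ 0.1 -0.3 -0.1]
dp [-0.0635, 0.0018, 0.384] rot [-0.0004, 0.0003, -0.001]
side [([374.04, 73.16], [369, 61, 10, 21, 129]), ([293.67, 184.48], [284, 176, 21, 19, 332]), ([246.1, 194.78], [237, 189, 18, 11, 101])]
top [([37.84, 105.29], [13, 89, 50, 26, 95]), ([370.04, 181.71], [355, 170, 31, 25, 721]), ([376.13, 229.28], [365, 222, 23, 15, 323]), ([623.69, 308.18], [609, 295, 31, 25, 488])]
```

View pics/g5.png

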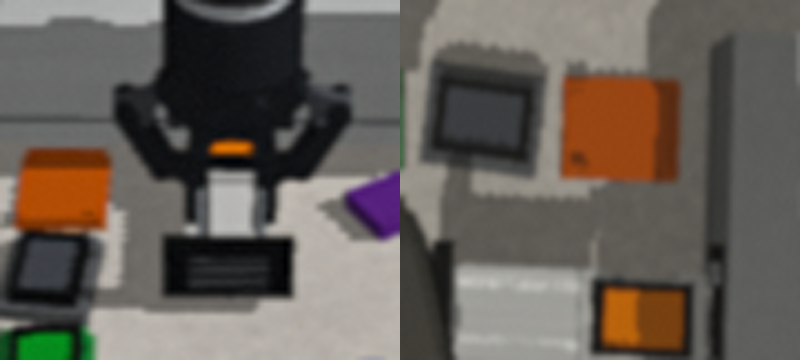

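The amber filter sits flat in the seat (top crop (642,318)), and its glass centre matches where the green one was. Now I lower the shut fingers in front of the end plate.

>>> {"api": "play_rows", "payload": {
  "rows": [
    {"fingers": 1,"dp": [-0.063,0,0.05],"delta_rot": [0,0,0]},
    {"fingers": 1,"dp": [-0.063,0,0.05],"delta_rot": [0,0,0]},
    {"fingers": 1,"dp": [-0.063,0,0.12],"delta_rot": [0,0,0]},
    {"fingers": 1,"dp": [-0.063,0,0.2],"delta_rot": [0,0,0]},
    {"fingers": 1,"dp": [-0.063,0,0.28],"delta_rot": [0,0,0]},
    {"fingers": 1,"dp": [-0.063,0,0.36],"delta_rot": [0,0,0]},
    {"fingers": 1,"dp": [-0.063,0,0.384],"delta_rot": [0,0,0]},
    {"fingers": 1,"dp": [-0.063,0,0.384],"delta_rot": [0,0,0]}
  ]
}}

```text
time: 16.6
position: [0.493, 0.1761, 0.0339]
tool_rot: [-179.8, 0.1, 88.2]
wrist_force: [-0.4, 0.2, -0.0]
finger_gap: 0.0001
grasp_force: 0.0
```

```bash
python3 go.py .494,.145,.033,88.3 .4888,-.031,.033,88.3
```

```text
t 16.6 [0.493  0.1761 0.0339] [-1.7977e+02  9.0000e-02  8.8160e+01] gap 0.0001 grip 0.0 F [-0.4  0.2 -0. ]
dp [-0.1242, 0.0081, 0.004] rot [-0.0013, 0.0005, -0.0008]
dp [-0.8285, 0.0099, 0.0051] rot [-0.0013, 0.0005, -0.0008]
```

>>> {"api": "play_rows", "payload": {
  "rows": [
    {"fingers": 1,"dp": [-0.02,0.008,0.004],"delta_rot": [-0.001,0,0]},
    {"fingers": 1,"dp": [-0.05,0.008,0.004],"delta_rot": [-0.001,0,0]},
    {"fingers": 1,"dp": [-0.075,0.008,0.004],"delta_rot": [-0.001,0,0]},
    {"fingers": 1,"dp": [-0.095,0.008,0.004],"delta_rot": [-0.001,0,0]},
    {"fingers": 1,"dp": [-0.115,0.008,0.004],"delta_rot": [-0.001,0,0]},
    {"fingers": 1,"dp": [-0.14,0.008,0.004],"delta_rot": [-0.001,0,0]},
    {"fingers": 1,"dp": [-0.165,0.008,0.004],"delta_rot": [-0.001,0,0]},
    {"fingers": 1,"dp": [-0.19,0.008,0.004],"delta_rot": [-0.001,0,0]}
  ]
}}

```text
time: 17.27
position: [0.4949, 0.1293, 0.0344]
tool_rot: [179.8, -0.0, 88.3]
wrist_force: [0.5, 0.8, 1.3]
finger_gap: -0.0001
grasp_force: 0.6
```

>>> {"api": "play_rows", "payload": {
  "rows": [
    {"fingers": 1,"dp": [-0.025,0,0],"delta_rot": [0,0,0]},
    {"fingers": 1,"dp": [-0.05,0,0],"delta_rot": [0,0,0]},
    {"fingers": 1,"dp": [-0.075,0,0],"delta_rot": [0,0,0]},
    {"fingers": 1,"dp": [-0.1,0,0],"delta_rot": [0,0,0]},
    {"fingers": 1,"dp": [-0.125,0,0],"delta_rot": [0,0,0]},
    {"fingers": 1,"dp": [-0.15,0,0],"delta_rot": [0,0,0]},
    {"fingers": 1,"dp": [-0.175,0,0],"delta_rot": [0,0,0]},
    {"fingers": 1,"dp": [-0.2,0,0],"delta_rot": [0,0,0]}
  ]
}}

```text
time: 17.93
position: [0.4929, 0.079, 0.034]
tool_rot: [179.9, -0.0, 88.2]
wrist_force: [-0.6, 2.0, 0.4]
finger_gap: 0.0
grasp_force: 0.5
```

```bash
python3 go.py .4888,-.031,.033,88.3
```

```text
t 17.9333 [0.4929 0.079  0.034 ] [ 1.7991e+02 -1.0000e-02  8.8250e+01] gap 0.0 grip 0.55 F [-0.6  2.   0.4]
dp [-0.4405, -0.0027, 0.0038] rot [0.0005, -0.0001, -0.0003]
```

>>> {"api": "play_rows", "payload": {
  "rows": [
    {"fingers": 1,"dp": [-0.02,0,0],"delta_rot": [0,0,0]},
    {"fingers": 1,"dp": [-0.04,0,0],"delta_rot": [0,0,0]},
    {"fingers": 1,"dp": [-0.06,0,0],"delta_rot": [0,0,0]},
    {"fingers": 1,"dp": [-0.08,0,0],"delta_rot": [0,0,0]},
    {"fingers": 1,"dp": [-0.1,0,0],"delta_rot": [0,0,0]},
    {"fingers": 1,"dp": [-0.12,0,0],"delta_rot": [0,0,0]},
    {"fingers": 1,"dp": [-0.14,0,0],"delta_rot": [0,0,0]},
    {"fingers": 1,"dp": [-0.16,0,0],"delta_rot": [0,0,0]}
  ]
}}

```text
time: 18.6
position: [0.492, 0.0387, 0.034]
tool_rot: [179.9, 0.0, 88.3]
wrist_force: [0.9, 1.1, -0.5]
finger_gap: 0.0004
grasp_force: 0.2
```

>>> {"api": "play_rows", "payload": {
  "rows": [
    {"fingers": 1,"dp": [-0.02,0,0],"delta_rot": [0,0,0]},
    {"fingers": 1,"dp": [-0.04,0,0],"delta_rot": [0,0,0]},
    {"fingers": 1,"dp": [-0.06,0,0],"delta_rot": [0,0,0]},
    {"fingers": 1,"dp": [-0.08,0,0],"delta_rot": [0,0,0]},
    {"fingers": 1,"dp": [-0.1,0,0],"delta_rot": [0,0,0]},
    {"fingers": 1,"dp": [-0.12,0,0],"delta_rot": [0,0,0]},
    {"fingers": 1,"dp": [-0.14,0,0],"delta_rot": [0,0,0]},
    {"fingers": 1,"dp": [-0.16,0,0],"delta_rot": [0,0,0]}
  ]
}}

```text
time: 19.27
position: [0.4905, -0.0008, 0.034]
tool_rot: [179.9, -0.0, 88.2]
wrist_force: [-1.3, 1.7, 0.7]
finger_gap: -0.0
grasp_force: 0.5
```

```bash
python3 go.py .4888,-.031,.033,88.3
```

```text
t 19.2667 [ 0.4905 -0.0008  0.034 ] [ 1.799e+02 -1.000e-02  8.825e+01] gap -0.0 grip 0.52 F [-1.3  1.7  0.7]
dp [-0.121, -0.003, 0.004] rot [0.0006, -0.0001, -0.0003]
```

>>> {"api": "play_rows", "payload": {
  "rows": [
    {"fingers": 1,"dp": [-0.012,0,0],"delta_rot": [0,0,0]},
    {"fingers": 1,"dp": [-0.024,0,0],"delta_rot": [0,0,0]},
    {"fingers": 1,"dp": [-0.036,0,0],"delta_rot": [0,0,0]},
    {"fingers": 1,"dp": [-0.048,0,0],"delta_rot": [0,0,0]},
    {"fingers": 1,"dp": [-0.06,0,0],"delta_rot": [0,0,0]},
    {"fingers": 1,"dp": [-0.072,0,0],"delta_rot": [0,0,0]},
    {"fingers": 1,"dp": [-0.084,0,0],"delta_rot": [0,0,0]},
    {"fingers": 1,"dp": [-0.094,0,0],"delta_rot": [0,0,0]}
  ]
}}

```text
time: 19.93
position: [0.4899, -0.022, 0.0341]
tool_rot: [179.9, -0.1, 88.4]
wrist_force: [-1.1, 1.5, -0.7]
finger_gap: -0.0002
grasp_force: 0.4
```

>>> {"api": "play_rows", "payload": {
  "rows": [
    {"fingers": 1,"dp": [-0.006,0,0],"delta_rot": [0,0,0]},
    {"fingers": 1,"dp": [-0.012,0,0],"delta_rot": [0,0,0]},
    {"fingers": 1,"dp": [-0.018,0,0],"delta_rot": [0,0,0]},
    {"fingers": 1,"dp": [-0.024,0,0],"delta_rot": [0,0,0]},
    {"fingers": 1,"dp": [-0.028,0,0],"delta_rot": [0,0,0]},
    {"fingers": 1,"dp": [-0.032,0,0],"delta_rot": [0,0,0]},
    {"fingers": 1,"dp": [-0.036,0,0],"delta_rot": [0,0,0]},
    {"fingers": 1,"dp": [-0.036,0,0],"delta_rot": [0,0,0]}
  ]
}}

```text
time: 20.6
position: [0.4901, -0.0249, 0.0342]
tool_rot: [180.0, -0.6, 88.5]
wrist_force: [-1.3, 17.8, 3.9]
finger_gap: 0.0002
grasp_force: 9.0
```

```bash
python3 go.py .4888,-.031,.033,88.3
```

```text
t 20.6 [ 0.4901 -0.0249  0.0342] [179.97  -0.57  88.48] gap 0.0002 grip 9.01 F [-1.3 17.8  3.9]
dp [-0.0244, -0.0047, 0.0046] rot [0.0002, -0.0032, 0.001]
```

That is 17.8 N, well over the 8 N ridges, so the slide is against a stop. I'll back off and check that it's the home stop.

>>> {"api": "play_rows", "payload": {
  "rows": [
    {"fingers": 1,"dp": [0.03,0,0],"delta_rot": [0,0.003,0]},
    {"fingers": 1,"dp": [0.08,0,0],"delta_rot": [0,0.003,0]},
    {"fingers": 1,"dp": [0.15,0,0],"delta_rot": [0,0.003,0]},
    {"fingers": 1,"dp": [0.25,0,0],"delta_rot": [0,0.003,0]},
    {"fingers": 1,"dp": [0.3,0,-0.1],"delta_rot": [0,0.003,0]},
    {"fingers": 1,"dp": [0.3,0,-0.22],"delta_rot": [0,0.003,0]},
    {"fingers": 1,"dp": [0.3,-0.2,-0.35],"delta_rot": [0,0.003,0]},
    {"fingers": 1,"dp": [0.3,-0.35,-0.45],"delta_rot": [0,0.003,0]}
  ]
}}

```text
time: 21.27
position: [0.4235, 0.0431, 0.1357]
tool_rot: [179.7, -0.4, 88.2]
wrist_force: [-0.1, 0.5, 1.8]
finger_gap: 0.0003
grasp_force: 0.0
```

```bash
python3 - <<'E'
from station import optics
import cv2,numpy as np
a=optics.capture("side")["pixels"][:,:,::-1];b=optics.capture("top")["pixels"][:,:,::-1]
cv2.imwrite("pics/g6s.png",a);cv2.imwrite("pics/g6t.png",b)
a=a[135:235,270:390]; b=b[150:260,280:420]
cv2.imwrite("pics/g6.png",np.hstack([cv2.resize(q,(400,360),interpolation=2) for q in(a,b)]))
t=cv2.cvtColor(b,cv2.COLOR_BGR2GRAY)
for row in (50,70,75,80,90): print(row+150,t[row,95:135].tolist())
E
```

```text
200 [144, 142, 141, 140, 139, 140, 139, 140, 141, 141, 139, 138, 135, 138, 140, 141, 127, 103, 81, 61, 52, 54, 60, 60, 60, 69, 83, 88, 89, 89, 88, 87, 88, 87, 88, 88, 89, 88, 87, 88]
220 [143, 144, 143, 142, 139, 139, 140, 141, 140, 143, 145, 145, 143, 138, 117, 72, 43, 35, 27, 24, 24, 22, 23, 33, 55, 77, 88, 89, 90, 89, 89, 89, 89, 89, 89, 89, 89, 90, 91, 89]
225 [140, 141, 142, 144, 144, 143, 140, 140, 140, 140, 141, 140, 138, 123, 88, 54, 44, 37, 27, 21, 20, 20, 22, 35, 59, 81, 90, 92, 91, 90, 90, 89, 90, 90, 89, 89, 91, 90, 90, 89]
230 [139, 141, 143, 143, 142, 143, 144, 143, 142, 142, 142, 142, 140, 120, 78, 45, 37, 31, 22, 20, 20, 21, 23, 41, 67, 86, 91, 91, 89, 89, 89, 90, 91, 91, 90, 91, 91, 91, 89, 90]
240 [24, 22, 42, 85, 125, 139, 142, 142, 142, 142, 141, 127, 102, 77, 52, 35, 30, 26, 22, 21, 21, 21, 26, 44, 70, 86, 90, 90, 92, 91, 90, 90, 90, 88, 88, 89, 89, 90, 90, 90]
```

View pics/g6.png

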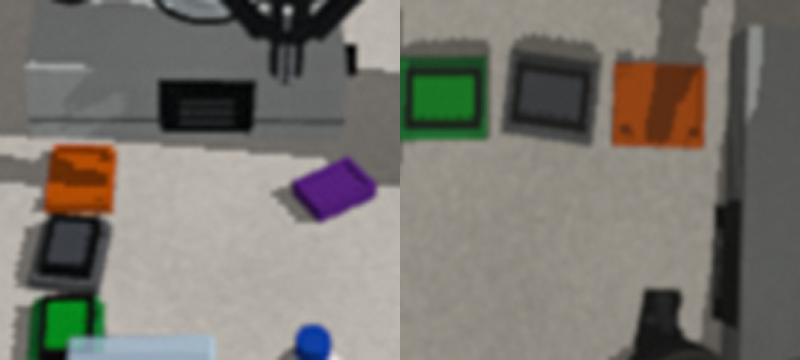

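```bash
python3 go.py .4235,.0431,.2,88; python3 - <<'E'
from h import *
for c in (388.8,389.3): print("plate out",plane("top",(c,227),.064))
print("base top",plane("top",(399.8,200),.078),"base bottom",plane("top",(392.3,200),.0))
E
```

```text
t 21.3667 [0.4199 0.0439 0.1375] [179.69  -0.89  88.24] gap -0.0001 grip 0.0 F [ 0.7 -0.3  0.1]
dp [0.0013, 0.0158, -0.2501] rot [0.0017, -0.005, 0.0013]
plate out [ 0.49452015 -0.02658933  0.064     ]
plate out [ 0.49451707 -0.02776426  0.064     ]
base top [ 0.55714692 -0.04989687  0.078     ] base bottom [ 0.55992614 -0.04846785  0.        ]
```

>>> {"api": "play_rows", "payload": {
  "rows": [
    {"fingers": 1,"dp": [0,0,-0.1],"delta_rot": [0,0,0]},
    {"fingers": 1,"dp": [0,0,-0.2],"delta_rot": [0,0,0]},
    {"fingers": 1,"dp": [0,0,-0.25],"delta_rot": [0,0,0]},
    {"fingers": 1,"dp": [0,0,-0.25],"delta_rot": [0,0,0]},
    {"fingers": 1,"dp": [0,0,-0.25],"delta_rot": [0,0,0]},
    {"fingers": 1,"dp": [0,0,-0.25],"delta_rot": [0,0,0]},
    {"fingers": 1,"dp": [0,0,-0.25],"delta_rot": [0,0,0]},
    {"fingers": 1,"dp": [0,0,-0.25],"delta_rot": [0,0,0]}
  ]
}}

```text
time: 22.03
position: [0.4213, 0.0433, 0.1959]
tool_rot: [180.0, -0.5, 88.2]
wrist_force: [0.4, 0.2, -0.6]
finger_gap: -0.0001
grasp_force: 0.0
```

```bash
python3 -c "
from station import order
print(order.close_job())"
```

```text
the job is handed in; nothing more can be done
None
```

I handed the job in at about 22 s, but no verdict came back: the green filter lies flat in its case, about 3 mm off centre by camera (limit 4.5 mm), the amber one is in the slide's seat, and the slide is pushed home against the base.

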